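# Roll the case panel's edge strip home

## Task

Take the sprung hand roller out of its stand and roll it along the block edge strip of the wooden panel, pressing firmly (well over 12 N but never above 28 N, with nothing but the roller), until all eight blocks are flush with the panel. Then put the roller back upright in its stand and let go, leaving everything else on the bench undisturbed.

Things in the scene. Friction and masses are not known exactly. Their poses are not given: they have to be found in the camera images.
- holder: green steel plate 150 x 280 x 12 mm, fixed to the bench. Origin: centre of its underside; z up. On jacks it carries a pale wooden panel 110 mm wide (x), 250 mm long (y), centred over it. The panel's height and level were set by hand and are not in this pose: its top is 46 to 74 mm above the bench at mid-length and slopes along y by up to 0.04 rad (5 mm at the ends). It does not give.
- strip (a point): point on the bench under the middle of the edge strip (holder x = -30 mm, y = 0; axes as the holder's). Along y in a groove in the panel's top lie 8 hardwood blocks, cream and dark in turn, each 22 mm wide (x), 27 mm long, from y = -108 to +108 mm; plain panel, level with the seated strip, 17 mm beyond each end. A block sinks at about 12 N and stays put. Over 28 N from the roller bruises it.
- roller: sprung hand roller, 0.25 kg, upright in its stand. Origin: bottom of the black wheel (40 mm across, 14 wide, axle along x, rolls along y), z up the handle. Above it: steel fork 24 mm wide (x), aluminium crown plate 60 (x) x 44 (y) mm, underside at 56, top at 62 mm; red handle 26 x 26 mm from 62 to 110 mm. The fork springs into the crown: yields from 2 N, then 5 N per mm, 8 mm travel, then solid.
- roller_grip (a point): middle of the roller's red handle, 86 mm above the bottom of the relaxed wheel, on the handle's axis
- wheel (a joint): turn of the roller's wheel about its axle, rad, 0 at the start, counts whole turns; rolling 20 mm gives about 1 rad, sign by direction
- stand: dark wooden stand, fixed: foot 90 x 90 x 6 mm, two upright cheeks 12 mm thick (x), 60 mm long (y), tops 66 mm above the bench, 34 mm gap between them over the origin. The roller hangs with wheel and fork in the gap, crown plate resting across both cheeks, roller x along stand x either way round, roller origin 10 mm above the stand's. Origin: centre of the underside.
- file_block: pale wooden block with four upright file handles, 70 x 120 mm, 90 mm tall, fixed; stands on the other side of the panel from the stand; origin under its centre
- block0 (a joint): how far block 1 of the strip has been pressed in, m: 0 = 4 mm proud of the panel, 0.004 = fully home, flush; its centre is at holder y = -94.5 mm
- block1 (a joint): how far block 2 of the strip has been pressed in, m: 0 = 4 mm proud of the panel, 0.004 = fully home, flush; its centre is at holder y = -67.5 mm
- block2 (a joint): how far block 3 of the strip has been pressed in, m: 0 = 4 mm proud of the panel, 0.004 = fully home, flush; its centre is at holder y = -40.5 mm
- block3 (a joint): how far block 4 of the strip has been pressed in, m: 0 = 4 mm proud of the panel, 0.004 = fully home, flush; its centre is at holder y = -13.5 mm
- block4 (a joint): how far block 5 of the strip has been pressed in, m: 0 = 4 mm proud of the panel, 0.004 = fully home, flush; its centre is at holder y = +13.5 mm
- block5 (a joint): how far block 6 of the strip has been pressed in, m: 0 = 4 mm proud of the panel, 0.004 = fully home, flush; its centre is at holder y = +40.5 mm
- block6 (a joint): how far block 7 of the strip has been pressed in, m: 0 = 4 mm proud of the panel, 0.004 = fully home, flush; its centre is at holder y = +67.5 mm
- block7 (a joint): how far block 8 of the strip has been pressed in, m: 0 = 4 mm proud of the panel, 0.004 = fully home, flush; its centre is at holder y = +94.5 mm
- glue: white closed glue bottle, 52 mm across, 110 mm tall, orange cap; loose bystander, origin about the middle of its underside
- mug: blue ceramic mug, 76 mm across, 85 mm tall; loose bystander, origin about the middle of its underside
- spool: small light-wood spool clamp half, 36 mm across, 50 mm tall; loose bystander, origin about the middle of its underside
- brush: glue brush lying on the bench, loose bystander
- screwdriver: screwdriver lying on the bench, loose bystander
- plane: small brass block plane, 110 by 36 mm, 38 mm tall; loose bystander, origin about the middle of its underside
Mind the look-alikes: they are no part of the job. What is shaped like the stand but orange or pink is not meant.

How it is judged:
On the way, in this order (a step that is already met when the one before it is completed fails the run):
1. the roller has been lifted clear of its stand (z of roller in the frame of stand above 0.04 m and contact force between roller and stand below 0.1 N), for 0.1 s.
2. the roller has been rolled along the panel under pressure: its wheel has turned at least 4 rad (80 mm) one way while pressing with over 5 N ((value of joint wheel above 4 rad or value of joint wheel below -4 rad) and contact force between roller and holder above 5 N), for 0.02 s.
3. all eight blocks are pressed home (value of joint each of block0, block1, block2, block3, block4, block5, block6, block7 above 0.003 m), for 0.1 s.
At the end, for the whole second after the job is handed in: all eight blocks are pressed in by more than 3 of their 4 mm, and the roller is at rest in its stand: within 14 mm of the stand's centre, its crown on the cheeks (origin 6 to 14 mm above the bench), upright within 0.1 rad, its x axis within 0.3 rad of the stand's either way round (all of step 3 and horizontal distance between roller and stand below 0.014 m and z of roller in the frame of stand between 0.006 and 0.014 m and angle between roller's own z axis and vertical below 0.1 rad and angle between the x axis of roller and the x axis of stand, either way round below 0.3 rad and linear speed of roller below 0.02 m/s); the robot touches nothing.
It fails at once if the roller presses on the panel or strip with more than 28 N (contact force between roller and holder above 28 N).
It fails at once if fingers or arm press on the panel, strip or holder (contact force between any of the fingers, the arm and holder above 2 N).
It fails at once if a bystander is moved by more than 15 mm (distance of any of glue, mug, spool, brush, screwdriver, plane from where it was at the start of the episode above 0.015 m).
It fails at once if the file block is pushed (contact force between any of the fingers, the arm, roller and file_block above 5 N).
It also fails if it takes over 69 s, if anything falls off the work surface, if the arm or the gripper's body presses on something with over 40 N, if the wrist force passes 120 N, or if a joint passes its speed limit or range.

## Robot

A 7-joint arm with a two-finger parallel gripper is mounted at the origin on the work surface. World frame = base frame: x ahead of the robot, y to its left, z up, the work surface at z = 0. Lengths are in m, angles in rad, forces in N, time in s.
With the tool pointing down it reaches from about 0.425 to 0.875 m from the base axis. Payload 9.9 kg.
Tool frame: the origin (TCP) lies on the mounting face of the last link; the fingertips stand 173 mm ahead of it and the grasp point (between the pads) lies 155 mm ahead of it; z points along the fingers, y is the line along which they close (so a half turn about z gives the same grasp; the last joint's range is limited). The gripper opens to 85 mm and grips with 20 to 120 N. Pads are 22 mm wide; open, the fingers measure 114 mm over their backs; the gripper's body (76 mm by 85 mm) begins 54 mm behind the grasp point. The pads swing forward as they close: fully open they stand 13 mm farther back than shut.
Start: joints at [1.261, 0.576, 0.025, 1.437, -0.015, 1.129, -0.057], TCP at [0.151, -0.658, 0.405] pointing down, gripper open.
Joint ranges: [-2.76, 2.76], [-0.34, 2.15], [-1.52, 1.57], [0.19, 2.46], [-1.09, 4.23], [0.17, 1.99], [-2.82, 2.82]. Speed limits (rad/s): [2.22, 2.22, 3.01, 3.01, 3.14, 3.14, 3.14].

## Interface

Orientations are given as a rotation vector (axis times angle).
In Python, from workcell import env gives the robot as it stands.
- The arm moves only by the tool apply_moves, never from a script. Its argument "plan" is a list of rows, each a list of 2 entries, a list of its own where there are three numbers: the shift along the tool's x, y, z in mm, then the turn about the tool's z in units of 6 degrees (1.0 is 6 degrees). In form: [[[x, y, z], spin], ...]. A call has 1 to 10 rows; each row shifts and turns the commanded pose from where the row before left it, along the tool's axes as they then stand; what a row does not reach is not made up. A row lasts 1/12 s, in which the tool goes at most 41.7 mm and 7.16 degrees, less where a joint would pass 70% of its speed; a pose out of reach is approached as far as the arm can. A call with a gripper value outside its range is refused whole. "fingers" is the opening, from -1 (shut) to 1 (fully open), set as the call begins (left out, the last holds). The fingers move at their own pace and stop on an object; "squeeze" is the grip in N (left out, the last holds). Time passes only in rows, so rows that do not move let the fingers close. It gives the time, the measured TCP pose, the force, the opening and the grip force at its end, in the units of the state.
- env.sense(): the state, without advancing time (a new reading comes with each control period).
- env.grab_frame(name): name is "scene" or "top" or "wrist"; returns a dict with "frame" (420x560x3 uint8, red, green, blue), "range_z" (420x560 float32, m along the optical axis (not along the pixel's ray), 0 where there is no reading), "fovy" (degrees; the focal length in pixels is half the picture's height over the tangent of half this angle, whatever the lens; pixels are square), "cx", "cy" (the principal point, pixels), "dist_coeffs" ([k1, k2, p1, p2, k3] as OpenCV has them; the pictures are not rectified), "cam_to_world" (4x4, takes a point from camera to world coordinates); the wrist camera has in their place "hand_eye" (4x4, takes a point from camera to tool coordinates, whose origin is the TCP and whose axes are the flange's). Camera axes: x right, y up, looking along -z (the intrinsics and any distortion apply to the point x, -y, -z); pixel columns grow to the right and rows downward; lengths in m; the calibration is good to about 2 mm. A picture is of the moment at which its call begins: read the wrist's pose just before it.
- env.finish_job(): hands the job in; it is judged then, once.
Trained networks look in a picture, given as the dict that the camera call returned (one of the last four; its "shot" number tells which), for a name from the list of things; names that differ only in an ending like _2 or _b are one class to them, and where a whole thing is asked for, a point or a joint stands for the part that bears it (a point fixed in the world has none). Each returns a list of dicts, best first, with "p" (0 to 1); they miss things now and then, are a little off and sometimes report something else, mostly with a low value. They report only what shows in the picture. A call takes as long as a camera call. They do not tell look-alikes from the thing itself.
- env.look_for(query, picture): "at" ([x, y, z] in m, in world coordinates, good to about 4 mm: the middle of the surface that is visible of it).
- env.masks_of(query, picture): "pixels" (420x560 bool, what is visible of it).
The state is a dict: "clock": time; "qpos": joint angles; "qvel": joint speeds; "tau": joint torques, N m; "ee_pos": TCP position; "ee_rot": TCP orientation; "wrist_force": force on the tool from outside, world axes, zero at the start; "ft_torque": the same for the moment, N m; "opening": opening from 0.0 (shut) to 1.0 (fully open); "gripper_force": force on a finger pad.
Only numpy, scipy, OpenCV 4.12 (cv2) and the standard library are available. Lean on these libraries where they do the work, as an engineer would, in place of code of your own. Each camera call takes 0.05 s, during which the arm holds its last target. There are 200 camera calls.

## Working session

There is one attempt and no reset: what is moved stays moved. The work goes in short steps, Python scripts to look and compute and a tool call to move; the robot and the scene stay as the last step left them, time stands still between calls to the robot, and variables do not carry over. Pictures are saved under pics/ and viewed, at most 10 in all, crops included, and the job is handed in when it is done.

Besides the shell and the picture viewer there is one more tool, called as name(argument=value, ...), one argument or row to a line, values as JSON. apply_moves: Moves the arm, as the interface text tells. Its arguments: {"type":"object","properties":{"plan":{"type":"array","items":{"type":"array"}},"fingers":{"type":"number"},"squeeze":{"type":"number"}},"required":["plan"]}

```bash
mkdir -p pics; cat > h.py <<'E'
import numpy as np, cv2
from scipy.spatial.transform import Rotation as R
from workcell import env
def K(p):
    f=210/np.tan(np.radians(p["fovy"])/2); return np.array([[f,0,p["cx"]],[0,f,p["cy"]],[0,0,1.]])
def c2w(p,s=None):
    if "cam_to_world" in p: return np.array(p["cam_to_world"])
    T=np.eye(4); T[:3,:3]=R.from_rotvec(s["ee_rot"]).as_matrix(); T[:3,3]=s["ee_pos"]; return T@np.array(p["hand_eye"])
def cloud(p,s=None):
    h,w=p["range_z"].shape; u,v=np.meshgrid(np.arange(w),np.arange(h))
    n=cv2.undistortPoints(np.stack([u,v],-1).reshape(-1,1,2).astype(float),K(p),np.array(p["dist_coeffs"],float)).reshape(h,w,2)
    z=p["range_z"]; P=np.stack([n[...,0]*z,-n[...,1]*z,-z],-1); T=c2w(p,s)
    W=P@T[:3,:3].T+T[:3,3]; W[z<=0]=np.nan; return W
def save(p,n): cv2.imwrite(f"pics/{n}.png",p["frame"][...,::-1])
E
python3 - <<'E'
from h import *
s=env.sense(); print(s["ee_pos"],s["ee_rot"],s["opening"])
a=env.grab_frame("scene"); b=env.grab_frame("top")
save(a,"scene"); save(b,"top")
W=cloud(b)
np.save("topW.npy",W)
for q in ["roller","stand","holder","file_block","glue","mug","spool","brush","screwdriver","plane"]:
    for n,p in (("s",a),("t",b)):
        print(q,n,[(np.round(d["at"],3).tolist(),round(d["p"],2)) for d in env.look_for(q,p)][:4])
E
```

```text
[ 0.15107116 -0.65769768  0.40383816] [-3.11995193e+00 -3.53662841e-01  4.26895031e-04] 1.0016111272915498
roller s [([0.56, 0.297, 0.08], 0.72)]
roller t [([0.542, 0.283, 0.069], 0.68)]
stand s [([0.571, 0.315, 0.019], 0.81), ([0.404, 0.296, 0.042], 0.65), ([0.477, 0.479, 0.051], 0.56)]
stand t [([0.495, 0.46, 0.005], 0.97), ([0.538, 0.274, 0.006], 0.75), ([0.385, 0.282, 0.007], 0.73)]
holder s [([0.586, 0.076, 0.061], 0.95)]
holder t [([0.552, 0.033, 0.068], 0.88), ([0.536, 0.273, 0.009], 0.43), ([0.549, -0.043, 0.07], 0.35)]
file_block s [([0.487, -0.284, 0.045], 0.97)]
file_block t [([0.711, 0.387, 0.03], 0.69), ([0.472, -0.292, 0.044], 0.61)]
glue s [([0.758, -0.083, 0.057], 0.82)]
glue t [([0.738, -0.093, 0.076], 0.85)]
mug s [([0.76, 0.114, 0.058], 0.95)]
mug t [([0.759, 0.093, 0.037], 0.79), ([0.551, 0.03, 0.064], 0.38), ([0.713, 0.385, 0.028], 0.21)]
spool s [([0.71, 0.235, 0.04], 0.69)]
spool t [([0.7, 0.221, 0.049], 0.69)]
brush s [([0.658, -0.408, 0.019], 0.52)]
brush t [([0.718, -0.232, 0.026], 0.65), ([0.648, -0.418, 0.017], 0.58)]
screwdriver s [([0.741, -0.225, 0.018], 0.65), ([0.524, 0.087, 0.07], 0.42)]
screwdriver t [([0.717, -0.233, 0.02], 0.78)]
plane s [([0.734, 0.374, 0.026], 0.56)]
plane t [([0.71, 0.387, 0.029], 0.67)]
```

View pics/top.png

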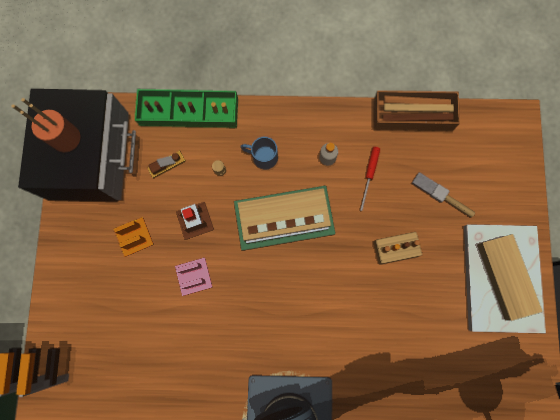

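View pics/scene.png

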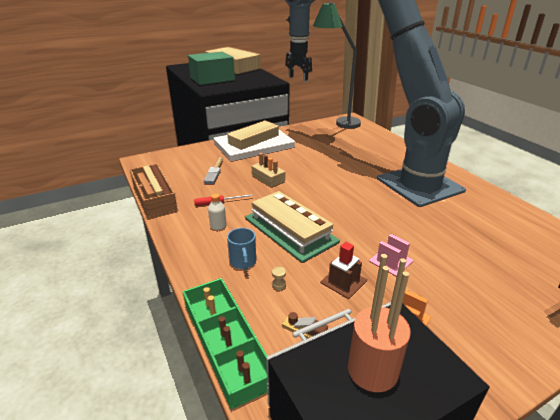

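The roller with its red handle stands in the dark brown stand at top-view pixel (194,218). The look-alikes are the orange stand at (133,237) and the pink one at (193,277). The panel is at (285,217), with its strip on the robot's side, and the file block is at (398,247). I choose (194,218) and will check it with a close wrist view.

apply_moves(
  plan=[
    [[30, -25, 0], 0],
    [[30, -25, 0], 0],
    [[30, -25, 0], 0],
    [[30, -25, 0], 0],
    [[30, -25, 0], 0],
    [[30, -25, 0], 0],
    [[30, -25, 0], 0],
    [[30, -25, 0], 0],
    [[30, -25, 0], 0],
    [[30, -25, 0], 0],
  ],
)

```text
clock: 1.93
ee_pos: [0.3883, -0.3454, 0.405]
ee_rot: [3.121, 0.354, 0.001]
wrist_force: [1.7, 0.6, 0.1]
opening: 0.995
gripper_force: 0.0
```

apply_moves(
  plan=[
    [[30, -25, 0], 0],
    [[30, -25, 0], 0],
    [[30, -25, 0], 0],
    [[30, -25, 0], 0],
    [[8, -36, 0], 0],
    [[8, -36, 0], 0],
    [[8, -36, 0], 0],
    [[8, -36, 0], 0],
    [[8, -36, 0], 0],
    [[8, -36, 0], 0],
  ],
)

```text
clock: 2.77
ee_pos: [0.4802, 0.0003, 0.405]
ee_rot: [3.122, 0.354, 0.001]
wrist_force: [0.9, 0.2, -0.8]
opening: 1.001
gripper_force: 0.0
```

```bash
python3 - <<'E'
from h import *
s=env.sense(); print(s["ee_pos"],s["ee_rot"],s["clock"])
a=env.grab_frame("wrist"); save(a,"w1"); np.save("w1.npy",cloud(a,s))
for q in ["roller","stand","holder"]: print(q,[(np.round(d["at"],3).tolist(),round(d["p"],2)) for d in env.look_for(q,a)][:3])
E
```

```text
[4.80186249e-01 2.64732915e-04 4.05005399e-01] [3.12150070e+00 3.53723740e-01 1.14301148e-03] 2.7667
roller [([0.547, 0.272, 0.039], 0.92), ([0.532, 0.036, 0.072], 0.57)]
stand [([0.386, 0.271, 0.005], 0.74), ([0.551, 0.271, 0.01], 0.56)]
holder [([0.569, 0.026, 0.066], 0.96)]
```

View pics/w1.png

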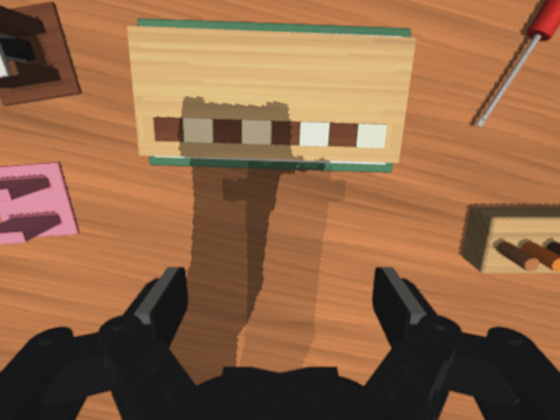

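The wrist view shows the whole panel, corners (130,25)–(413,38), with the strip of eight blocks from (155,128) to (387,135). The brown stand is cut off at top left and the pink look-alike is below it. I'll measure the panel now, then move on to the stand.

```bash
cat > panel.py <<'E'
from h import *
def rect(pts):
    (c,sz,an)=cv2.minAreaRect((pts*1000).astype(np.float32)); b=cv2.boxPoints((c,sz,an))/1000
    return np.array(c)/1000,sz,b
def panel(W,verbose=True):
    m=(W[...,2]>.042)&(W[...,2]<.085)&(abs(W[...,0]-.57)<.13)&(abs(W[...,1]-.03)<.19)
    n,l,st,_=cv2.connectedComponentsWithStats(cv2.erode(m.astype(np.uint8),np.ones((3,3))))
    k=1+np.argmax(st[1:,4]); m=cv2.dilate((l==k).astype(np.uint8),np.ones((3,3))).astype(bool)&m
    P=W[m]
    c,sz,b=rect(P[:,:2]); 
    e=[b[1]-b[0],b[2]-b[1]]; y=max(e,key=np.linalg.norm); y=y/np.linalg.norm(y); y*=np.sign(y[1]); x=np.array([y[1],-y[0]])
    L=(P[:,:2]-c)@np.stack([x,y],1)
    off=(L[:,0]>-.012)&(L[:,0]<.05)&(abs(L[:,1])<.12)   # plain panel right of strip
    A=np.c_[L[off],np.ones(off.sum())]; z=P[off,2]
    sol=np.linalg.lstsq(A,z,rcond=None)[0]; r=z-A@sol; g=abs(r)<.004; sol=np.linalg.lstsq(A[g],z[g],rcond=None)[0]
    print("centre",c,"size",sz,"yaw",np.arctan2(-y[0],y[1]),"plane dz/dx,dz/dy,z0",sol,"rms",np.std(z[g]-A[g]@sol))
    for i in range(-4,4):
        q=(abs(L[:,0]+.03)<.009)&(abs(L[:,1]-(i*.027+.0135))<.010)
        print(i+5,"height above panel mm",round(1000*np.median(P[q,2]-L[q]@sol[:2]-sol[2]),1),end="; ")
    print(); return c,x,y,sol
if __name__=="__main__":
    import sys
    panel(np.load(sys.argv[1]))
E
python3 panel.py w1.npy; python3 panel.py topW.npy
python3 - <<'E'
import numpy as np
W=np.load("w1.npy")
m=(W[...,2]<.03)&(W[...,2]>-.03)
print("bench z",np.median(W[150:200,150:350,2][...]),np.nanpercentile(W[200:260,260:360,2],[5,50,95]))
E
```

```text
centre [0.56276306 0.02669067] size (120.46063232421875, 251.25921630859375) yaw 0.19334102 plane dz/dx,dz/dy,z0 [-0.00089995  0.02095918  0.06675298] rms 0.0007476635314474436
1 height above panel mm 3.6; 2 height above panel mm 3.2; 3 height above panel mm 3.8; 4 height above panel mm 3.8; 5 height above panel mm 3.6; 6 height above panel mm 3.4; 7 height above panel mm 3.2; 8 height above panel mm 4.1; 
centre [0.55942187 0.02687729] size (115.42317199707031, 250.6139373779297) yaw 0.19542281 plane dz/dx,dz/dy,z0 [-0.00015959  0.02079492  0.06742229] rms 0.0020267066860649055
1 height above panel mm 3.2; 2 height above panel mm 4.2; 3 height above panel mm 4.5; 4 height above panel mm 4.0; 5 height above panel mm 2.4; 6 height above panel mm 2.8; 7 height above panel mm 2.4; 8 height above panel mm 3.3; 
bench z nan [-0.00068731  0.00053615  0.00175282]
```

apply_moves(
  plan=[
    [[8, -36, 0], 0],
    [[8, -36, 0], 0],
    [[8, -36, 0], 0],
    [[8, -36, 0], 0],
    [[8, -36, 0], 0],
    [[8, -36, 0], 0],
    [[8, -36, 0], 0],
    [[0, 0, 0], 0],
    [[0, 0, 0], 0],
  ],
)

```text
clock: 3.72
ee_pos: [0.479, 0.2574, 0.4044]
ee_rot: [-3.121, -0.357, 0.0]
wrist_force: [0.5, 0.1, -0.4]
opening: 1.0
gripper_force: 0.0
```

```bash
python3 - <<'E'
from h import *
s=env.sense(); print(s["ee_pos"],s["ee_rot"],s["clock"])
a=env.grab_frame("wrist"); save(a,"w2"); W=cloud(a,s); np.save("w2.npy",W)
np.save("w2rgb.npy",a["frame"])
for q in ["roller","stand","roller_grip"]: print(q,[(np.round(d["at"],3).tolist(),round(d["p"],2)) for d in env.look_for(q,a)][:3])
E
```

```text
[0.47898331 0.25742554 0.40435604] [-3.12119184e+00 -3.56807330e-01  4.80771849e-04] 3.7167
roller [([0.545, 0.288, 0.069], 0.8)]
stand [([0.402, 0.29, 0.021], 0.81), ([0.498, 0.458, 0.009], 0.75), ([0.55, 0.286, 0.006], 0.73)]
roller_grip [([0.554, 0.288, 0.071], 0.9)]
```

View pics/w2.png

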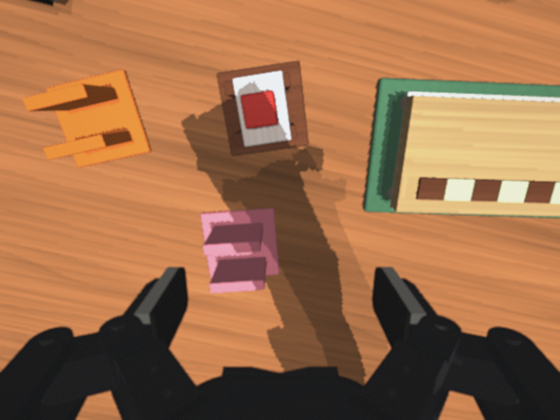

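The wrist view shows the true stand: dark brown foot, corners (220,70)–(307,148), with the aluminium crown at (262,107) and the red handle at (258,108). The orange stand at (105,115) and the pink one at (240,250) are left alone. Next I'll measure the handle, crown, foot and strip.

```bash
cat > meas.py <<'E'
from panel import *
W=np.load("w2.npy"); I=np.load("w2rgb.npy"); hsv=cv2.cvtColor(I,cv2.COLOR_RGB2HSV)
near=(abs(W[...,0]-.55)<.08)&(abs(W[...,1]-.287)<.08)
def show(n,m):
    P=W[m]; c,sz,b=rect(P[:,:2]); e=b[1]-b[0]; print(n,m.sum(),"c",c,"sz",np.round(sz,1),"angs",np.round(np.degrees(np.arctan2(e[1],e[0]))%90,1),"z",np.round(np.nanpercentile(P[:,2],[5,50,95]),4),"mean",P.mean(0).round(4))
red=near&((hsv[...,0]<8)|(hsv[...,0]>172))&(hsv[...,1]>190)&(hsv[...,2]>60)
show("red top",red&(W[...,2]>.112)); 
show("crown",near&(W[...,2]>.064)&(W[...,2]<.082)&(hsv[...,1]<80))
show("foot+all",near&(W[...,2]>.0035))
W1=np.load("w1.npy"); c,x,y,sol=panel(W1)
I1=cv2.imread("pics/w1.png"); L=(W1[...,:2]-c)@np.stack([x,y],1); d=W1[...,2]-L@sol[:2]-sol[2]
v=cv2.cvtColor(I1,cv2.COLOR_BGR2HSV)
s=(d>.002)&(d<.006)&(L[...,0]<-.01)&(abs(L[...,1])<.13)
n,l,st,_=cv2.connectedComponentsWithStats(cv2.morphologyEx(s.astype(np.uint8),cv2.MORPH_OPEN,np.ones((3,3))))
s=l==1+np.argmax(st[1:,4]); cs,sz,b=rect(W1[s][:,:2]); yy=max([b[1]-b[0],b[2]-b[1]],key=np.linalg.norm); yy/=np.linalg.norm(yy); yy*=np.sign(yy[1])
print("strip",cs,sz,"yaw",np.arctan2(-yy[0],yy[1]),"in panel",(cs-c)@x,(cs-c)@y)
# green plate
g=(v[...,0]>60)&(v[...,0]<95)&(v[...,1]>80)&(W1[...,2]<.03)
print("green",rect(W1[g][:,:2])[:2])
E
python3 meas.py
```

```text
red top 8 c [0.55195032 0.27830301] sz [14.   0.5] angs 21.9 z [0.1194 0.1201 0.1206] mean [0.5516 0.2781 0.12  ]
crown 2213 c [0.54981854 0.29023489] sz [60.2 46.5] angs 21.8 z [0.0711 0.0725 0.0737] mean [0.5515 0.2889 0.0724]
foot+all 39294 c [0.52908484 0.28296231] sz [142.1 128.8] angs 18.0 z [0.0068 0.3062 0.3234] mean [0.4998 0.2733 0.2593]
centre [0.56276306 0.02669067] size (120.46063232421875, 251.25921630859375) yaw 0.19334102 plane dz/dx,dz/dy,z0 [-0.00089995  0.02095918  0.06675298] rms 0.0007476635314474436
1 height above panel mm 3.6; 2 height above panel mm 3.2; 3 height above panel mm 3.8; 4 height above panel mm 3.8; 5 height above panel mm 3.6; 6 height above panel mm 3.4; 7 height above panel mm 3.2; 8 height above panel mm 4.1; 
strip [0.53309888 0.02113361] (21.674753189086914, 215.88836669921875) yaw 0.19270174 in panel -0.030179202538904066 0.000246111506789019
green (array([0.56293347, 0.02737199]), (146.0127410888672, 275.0773010253906))
```

apply_moves(
  plan=[
    [[19, -4, 10], -0.5],
    [[19, -4, 15], -0.5],
    [[19, -4, 15], -0.46],
    [[16, -9, 15], 0],
    [[0, 0, 15], 0],
    [[0, 0, 0], 0],
    [[0, 0, 0], 0],
  ],
)

```text
clock: 4.5
ee_pos: [0.5419, 0.2965, 0.3342]
ee_rot: [3.085, 0.588, -0.003]
wrist_force: [0.2, -0.1, 1.2]
opening: 1.001
gripper_force: 0.0
```

```bash
cat > m2.py <<'E'
from panel import *
s=env.sense(); a=env.grab_frame("wrist"); save(a,"w3"); W=cloud(a,s); I=a["frame"]
hsv=cv2.cvtColor(I,cv2.COLOR_RGB2HSV)
yaw=2*np.arctan2(s["ee_rot"][1],s["ee_rot"][0])%(2*np.pi); print(s["ee_pos"],"yaw deg",np.degrees(yaw)) 
near=(abs(W[...,0]-.55)<.05)&(abs(W[...,1]-.288)<.05)
def show(n,m):
    P=W[m]; c,sz,b=rect(P[:,:2]); e=b[1]-b[0]; print(n,m.sum(),"c",c,"sz",np.round(sz,1),"ang",np.round(np.degrees(np.arctan2(e[1],e[0]))%90,1),"z",np.round(np.nanpercentile(P[:,2],[5,50,95]),4))
sm=lambda m: cv2.morphologyEx(m.astype(np.uint8),cv2.MORPH_OPEN,np.ones((5,5))).astype(bool)
show("crown",sm(near&(W[...,2]>.064)&(W[...,2]<.082)&(hsv[...,1]<90)))
r=sm(near&((hsv[...,0]<10)|(hsv[...,0]>170))&(hsv[...,1]>130)&(W[...,2]>.085)&(W[...,2]<.14)); show("red",r)
show("redtop",sm(r&(W[...,2]>.115)))
E
python3 m2.py
```

```text
[0.54192487 0.29651628 0.33422707] yaw deg 21.588888672807702
crown 2333 c [0.55015253 0.28994144] sz [59.9 45.7] ang 21.6 z [0.0709 0.0725 0.0736]
red 2059 c [0.55015826 0.29007214] sz [26.3 24.5] ang 22.0 z [0.0934 0.1202 0.1214]
redtop 1596 c [0.55009619 0.29013785] sz [26.3 24.5] ang 22.4 z [0.119  0.1204 0.1215]
```

View pics/w3.png

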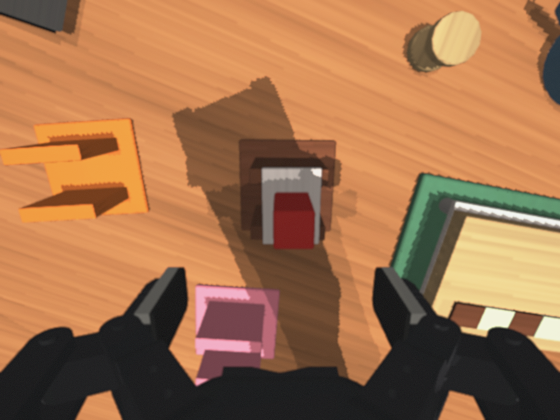

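The close view confirms it: red handle at (294,220) on the aluminium crown over the dark stand, centred between the open fingers.

apply_moves(
  plan=[
    [[5, 9, 0], 0],
    [[0, 0, 20], 0],
    [[0, 0, 20], 0],
    [[0, 0, 20], 0],
    [[0, 0, 21], 0],
    [[0, 0, 0], 0],
    [[0, 0, 0], 0],
  ],
)

```text
clock: 5.13
ee_pos: [0.5501, 0.2907, 0.2542]
ee_rot: [3.085, 0.59, -0.001]
wrist_force: [-0.1, 0.1, 1.7]
opening: 1.0
gripper_force: 0.0
```

apply_moves(
  plan=[
    [[0, 0, 0], 0],
    [[0, 0, 0], 0],
    [[0, 0, 0], 0],
    [[0, 0, 0], 0],
    [[0, 0, 0], 0],
    [[0, 0, 0], 0],
    [[0, 0, 0], 0],
    [[0, 0, 0], 0],
    [[0, 0, 0], 0],
    [[0, 0, 0], 0],
  ],
  fingers=-1,
  squeeze=80,
)

```text
clock: 5.97
ee_pos: [0.5499, 0.2917, 0.2546]
ee_rot: [-3.085, -0.591, -0.002]
wrist_force: [-0.2, -1.3, 6.6]
opening: 0.291
gripper_force: 79.2
```

apply_moves(
  plan=[
    [[0, 0, -8], 0],
    [[0, 0, -12], 0],
    [[0, 0, -15], 0],
    [[0, 0, -15], 0],
    [[0, 0, -20], 0],
    [[0, 0, -20], 0],
    [[0, 0, -15], 0],
    [[0, 0, -5], 0],
    [[0, 0, 0], 0],
    [[0, 0, 0], 0],
  ],
)

```text
clock: 6.8
ee_pos: [0.5495, 0.2915, 0.3635]
ee_rot: [3.085, 0.591, -0.0]
wrist_force: [-0.2, 0.1, -3.2]
opening: 0.295
gripper_force: 78.6
```

```bash
cat > go.py <<'E'
import sys
from h import *
# usage: go.py holder_y  -> remaining tool shift to put the tool over strip point; force
s=env.sense(); cs=np.array([.5331,.0211]); th=.193; y=np.array([-np.sin(th),np.cos(th)])
p=np.array(s["ee_pos"]); M=R.from_rotvec(s["ee_rot"]).as_matrix()
yaw=np.arctan2(M[1,0],M[0,0]); hy=float(sys.argv[1])/1000
print("clock",s["clock"],"pos",p.round(4),"yaw",np.degrees(yaw).round(2),"tilt",M[:2,2].round(4),"F",np.round(s["wrist_force"],1),"T",np.round(s["ft_torque"],2),"open",round(s["opening"],3))
t=cs+hy*y; d=np.r_[t-p[:2],0]
print("tool shift mm",(M.T@d*1000).round(1),"spin units",round(np.degrees(yaw-th)/6,2))
l=(p[:2]-cs); print("holder along",round(l@y*1000,1),"across",round(l@np.array([y[1],-y[0]])*1000,1),"wheel bottom over panel mm",round((p[2]-.2446-.06675-.021*(l@y))*1000,1))
E
python3 go.py 94
```

```text
clock 6.8 pos [0.5495 0.2915 0.3635] yaw 21.7 tilt [-0.0002 -0.0002] F [-0.2  0.1 -3.2] T [-0.03  0.05  0.03] open 0.295
tool shift mm [-97.8 152.8   0. ] spin units 1.77
holder along 262.2 across 67.9 wheel bottom over panel mm 46.7
```

apply_moves(
  plan=[
    [[-14, 22, 0], 0],
    [[-14, 22, 0], 0],
    [[-14, 22, 0], 0],
    [[-14, 22, 0], 0],
    [[-14, 22, 0], 0],
    [[-14, 22, 0], 0],
    [[-14, 21, 0], 0],
    [[0, 0, 0], 0.9],
    [[0, 0, 0], 0.87],
    [[0, 0, 0], 0],
  ],
)

```text
clock: 7.63
ee_pos: [0.5148, 0.1126, 0.3627]
ee_rot: [3.127, 0.295, -0.003]
wrist_force: [-0.2, 0.5, -3.0]
opening: 0.293
gripper_force: 79.1
```

apply_moves(
  plan=[
    [[0, 0, 12], 0],
    [[0, 0, 12], 0],
    [[0, 0, 8], 0],
    [[0, 0, 0], 0],
    [[0, 0, 0], 0],
  ],
)

```text
clock: 8.05
ee_pos: [0.515, 0.1134, 0.3311]
ee_rot: [3.127, 0.306, -0.003]
wrist_force: [-0.3, 0.4, -2.3]
opening: 0.289
gripper_force: 79.1
```

```bash
python3 go.py 94; python3 - <<'E'
from h import *
save(env.grab_frame("wrist"),"w4")
E
```

```text
clock 8.05 pos [0.515  0.1134 0.3311] yaw 11.18 tilt [-0.0017 -0.0003] F [-0.3  0.4 -2.3] T [0.04 0.   0.02] open 0.289
tool shift mm [ 0.   0.1 -0. ] spin units 0.02
holder along 94.1 across -0.0 wheel bottom over panel mm 17.8
```

View pics/w4.png

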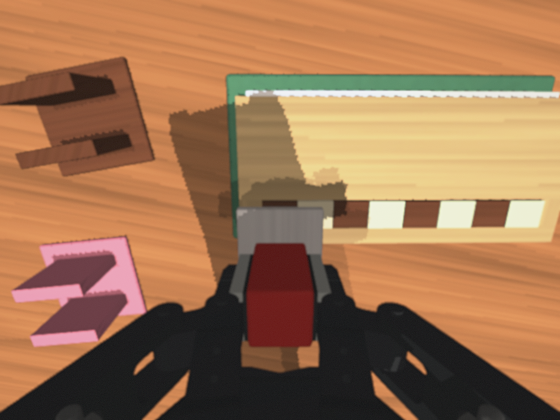

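The roller is gripped and hangs above block 8, with the strip running right at row 213 and the crown at (280,228). The empty stand is at (85,115). I'll lower it gently now.

apply_moves(
  plan=[
    [[0, 0, 6], 0],
    [[0, 0, 5], 0],
    [[0, 0, 2], 0],
    [[0, 0, 0], 0],
    [[0, 0, 0], 0],
    [[0, 0, 0], 0],
  ],
)

```text
clock: 8.6
ee_pos: [0.5152, 0.1133, 0.3188]
ee_rot: [-3.127, -0.303, -0.0]
wrist_force: [0.3, 0.7, -3.0]
opening: 0.293
gripper_force: 79.1
```

apply_moves(
  plan=[
    [[0, 0, 1], 0],
    [[0, 0, 0], 0],
    [[0, 0, 1], 0],
    [[0, 0, 0], 0],
    [[0, 0, 0], 0],
  ],
)

```text
clock: 9.02
ee_pos: [0.5153, 0.1132, 0.3168]
ee_rot: [-3.127, -0.303, -0.0]
wrist_force: [0.4, 0.2, -1.8]
opening: 0.295
gripper_force: 79.2
```

apply_moves(
  plan=[
    [[0, 0, 1], 0],
    [[0, 0, 0], 0],
    [[0, 0, 0], 0],
    [[0, 0, 0], 0],
  ],
)

```text
clock: 9.35
ee_pos: [0.5153, 0.1132, 0.316]
ee_rot: [-3.127, -0.303, -0.001]
wrist_force: [-0.0, -0.3, 2.9]
opening: 0.291
gripper_force: 79.6
```

apply_moves(
  plan=[
    [[0, 0, 1], 0],
    [[0, 0, 0], 0],
    [[0, 0, 0], 0],
    [[0, 0, 0], 0],
  ],
)

```text
clock: 9.68
ee_pos: [0.5153, 0.1133, 0.3151]
ee_rot: [-3.127, -0.303, -0.001]
wrist_force: [-0.7, 0.1, 7.2]
opening: 0.296
gripper_force: 80.1
```

apply_moves(
  plan=[
    [[0, 0, 1], 0],
    [[0, 0, 0], 0],
    [[0, 0, 0], 0],
    [[0, 0, 0], 0],
  ],
)

```text
clock: 10.02
ee_pos: [0.5153, 0.1133, 0.3142]
ee_rot: [-3.127, -0.303, -0.001]
wrist_force: [-1.3, -1.0, 8.9]
opening: 0.295
gripper_force: 80.3
```

apply_moves(
  plan=[
    [[0, 0, 1], 0],
    [[0, 0, 0], 0],
    [[0, 0, 1], 0],
    [[0, 0, 0], 0],
    [[0, 0, 0], 0],
  ],
)

```text
clock: 10.43
ee_pos: [0.5153, 0.1133, 0.3123]
ee_rot: [-3.127, -0.303, -0.001]
wrist_force: [-1.5, -0.3, 7.6]
opening: 0.294
gripper_force: 80.4
```

apply_moves(
  plan=[
    [[0, 0, 1], 0],
    [[0, 0, 0], 0],
    [[0, 0, 0], 0],
    [[0, 0, 0], 0],
  ],
)

```text
clock: 10.77
ee_pos: [0.5153, 0.1133, 0.3112]
ee_rot: [-3.127, -0.303, -0.001]
wrist_force: [-1.1, 0.2, 9.4]
opening: 0.296
gripper_force: 80.4
```

apply_moves(
  plan=[
    [[0, 0, 1], 0],
    [[0, 0, 0], 0],
    [[0, 0, 0], 0],
    [[0, 0, 0], 0],
  ],
)

```text
clock: 11.1
ee_pos: [0.5153, 0.1133, 0.3104]
ee_rot: [-3.127, -0.303, -0.002]
wrist_force: [-2.1, 0.1, 11.9]
opening: 0.296
gripper_force: 80.6
```

apply_moves(
  plan=[
    [[0, 0, 0.5], 0],
    [[0, 0, 0], 0],
    [[0, 0, 0], 0],
    [[0, 0, 0], 0],
  ],
)

```text
clock: 11.43
ee_pos: [0.5153, 0.1133, 0.31]
ee_rot: [-3.127, -0.303, -0.002]
wrist_force: [-2.8, -0.4, 11.6]
opening: 0.295
gripper_force: 80.7
```

apply_moves(
  plan=[
    [[0, 0, 0.7], 0],
    [[0, 0, 0], 0],
    [[0, 0, 0], 0],
    [[0, 0, 0], 0],
  ],
)

```text
clock: 11.77
ee_pos: [0.5153, 0.1134, 0.3095]
ee_rot: [-3.127, -0.303, -0.002]
wrist_force: [-2.3, -0.7, 14.7]
opening: 0.295
gripper_force: 81.0
```

```bash
python3 go.py 94
```

```text
clock 11.7667 pos [0.5153 0.1134 0.3095] yaw 11.07 tilt [0.0014 0.0003] F [-2.3 -0.7 14.7] T [-0.2   0.82 -0.  ] open 0.295
tool shift mm [-0.3 -0.  -0. ] spin units 0.0
holder along 94.0 across 0.3 wheel bottom over panel mm -3.8
```

apply_moves(
  plan=[
    [[0, 4, 0.08], 0],
    [[0, 4, 0.08], 0],
    [[0, 4, 0.08], 0],
    [[0, 4, 0.08], 0],
    [[0, 4, 0.08], 0],
  ],
)

```text
clock: 12.18
ee_pos: [0.5192, 0.094, 0.3091]
ee_rot: [-3.126, -0.304, -0.002]
wrist_force: [-2.9, 0.2, 14.6]
opening: 0.294
gripper_force: 81.3
```

```bash
python3 go.py 74
```

```text
clock 12.1833 pos [0.5192 0.094  0.3091] yaw 11.11 tilt [0.0015 0.0008] F [-2.9  0.2 14.6] T [-0.02  0.87 -0.02] open 0.294
tool shift mm [-0.3  0.2 -0. ] spin units 0.01
holder along 74.2 across 0.3 wheel bottom over panel mm -3.8
```

Force is steady at about 17 N, so I'll keep rolling.

apply_moves(
  plan=[
    [[0, 4, 0.09], 0],
    [[0, 4, 0.09], 0],
    [[0, 4, 0.09], 0],
    [[0, 4, 0.09], 0],
    [[0, 4, 0.09], 0],
    [[0, 4, 0.09], 0],
    [[0, 4, 0.09], 0],
    [[0, 4, 0.09], 0],
  ],
)

```text
clock: 12.85
ee_pos: [0.5254, 0.0623, 0.3084]
ee_rot: [-3.127, -0.304, -0.003]
wrist_force: [-3.4, -1.0, 14.3]
opening: 0.294
gripper_force: 81.4
```

apply_moves(
  plan=[
    [[0, 4, 0.09], 0],
    [[0, 4, 0.09], 0],
    [[0, 4, 0.09], 0],
    [[0, 4, 0.09], 0],
    [[0, 4, 0.09], 0],
    [[0, 4, 0.09], 0],
    [[0, 4, 0.09], 0],
    [[0, 4, 0.09], 0],
  ],
)

```text
clock: 13.52
ee_pos: [0.5316, 0.0309, 0.3078]
ee_rot: [-3.127, -0.303, -0.003]
wrist_force: [-4.4, 5.1, 15.4]
opening: 0.295
gripper_force: 81.3
```

```bash
python3 go.py 10
```

```text
clock 13.5167 pos [0.5316 0.0309 0.3078] yaw 11.08 tilt [0.0018 0.0005] F [-4.4  5.1 15.4] T [ 1.58  1.09 -0.01] open 0.295
tool shift mm [-0.5 -0.1 -0. ] spin units 0.0
holder along 9.9 across 0.5 wheel bottom over panel mm -3.8
```

apply_moves(
  plan=[
    [[-0.1, 4, 0.09], 0],
    [[-0.1, 4, 0.09], 0],
    [[-0.1, 4, 0.09], 0],
    [[-0.1, 4, 0.09], 0],
    [[-0.1, 4, 0.09], 0],
    [[-0.1, 4, 0.09], 0],
    [[-0.1, 4, 0.09], 0],
    [[-0.1, 4, 0.09], 0],
  ],
)

```text
clock: 14.18
ee_pos: [0.5372, 0.0008, 0.3072]
ee_rot: [-3.125, -0.305, -0.004]
wrist_force: [-2.3, 6.7, 14.5]
opening: 0.296
gripper_force: 81.2
```

apply_moves(
  plan=[
    [[0, 4, 0.09], 0],
    [[0, 4, 0.09], 0],
    [[0, 4, 0.09], 0],
    [[0, 4, 0.09], 0],
    [[0, 4, 0.09], 0],
    [[0, 4, 0.09], 0],
    [[0, 4, 0.09], 0],
    [[0, 4, 0.09], 0],
  ],
)

```text
clock: 14.85
ee_pos: [0.5435, -0.031, 0.3065]
ee_rot: [-3.125, -0.305, -0.005]
wrist_force: [-1.3, 1.9, 14.8]
opening: 0.293
gripper_force: 81.4
```

```bash
python3 go.py -54
```

```text
clock 14.85 pos [ 0.5435 -0.031   0.3065] yaw 11.14 tilt [0.0028 0.0017] F [-1.3  1.9 14.8] T [ 0.63  0.43 -0.02] open 0.293
tool shift mm [-0.2  0.9 -0. ] spin units 0.01
holder along -53.1 across 0.2 wheel bottom over panel mm -3.7
```

apply_moves(
  plan=[
    [[0, 4, 0.09], 0],
    [[0, 4, 0.09], 0],
    [[0, 4, 0.09], 0],
    [[0, 4, 0.09], 0],
    [[0, 4, 0.09], 0],
    [[0, 4, 0.09], 0],
    [[0, 4, 0.09], 0],
  ],
)

```text
clock: 15.43
ee_pos: [0.5489, -0.0586, 0.3059]
ee_rot: [-3.126, -0.305, -0.005]
wrist_force: [-1.6, 1.3, 15.1]
opening: 0.295
gripper_force: 81.4
```

apply_moves(
  plan=[
    [[0, 4, 0.09], 0],
    [[0, 4, 0.09], 0],
    [[0, 4, 0.09], 0],
    [[0, 4, 0.09], 0],
    [[0, 4, 0.09], 0],
    [[0, 4, 0.09], 0],
    [[0, 2, 0.04], 0],
  ],
)

```text
clock: 16.02
ee_pos: [0.5541, -0.0856, 0.3054]
ee_rot: [3.126, 0.302, 0.005]
wrist_force: [-1.1, 0.7, 13.8]
opening: 0.292
gripper_force: 81.3
```

```bash
python3 go.py -107
```

```text
clock 16.0167 pos [ 0.5541 -0.0856  0.3054] yaw 11.05 tilt [ 0.0034 -0.0004] F [-1.1  0.7 13.8] T [0.1  0.24 0.03] open 0.292
tool shift mm [-0.1 -1.7 -0. ] spin units -0.0
holder along -108.7 across 0.1 wheel bottom over panel mm -3.7
```

Returning along the strip for a second pass, slightly firmer.

apply_moves(
  plan=[
    [[0, 0, 0.5], 0],
    [[0, -5, -0.1], 0],
    [[0, -6, -0.13], 0],
    [[0, -6, -0.13], 0],
    [[0, -6, -0.13], 0],
    [[0, -6, -0.13], 0],
    [[0, -6, -0.13], 0],
    [[0, -6, -0.13], 0],
  ],
)

```text
clock: 16.68
ee_pos: [0.5462, -0.0451, 0.3059]
ee_rot: [3.126, 0.302, 0.006]
wrist_force: [-0.5, -2.3, 15.3]
opening: 0.294
gripper_force: 81.4
```

apply_moves(
  plan=[
    [[0, -6, -0.13], 0],
    [[0, -6, -0.13], 0],
    [[0, -6, -0.13], 0],
    [[0, -6, -0.13], 0],
    [[0, -6, -0.13], 0],
    [[0, -6, -0.13], 0],
    [[0, -6, -0.13], 0],
    [[0, -6, -0.13], 0],
  ],
)

```text
clock: 17.35
ee_pos: [0.5369, 0.0021, 0.3069]
ee_rot: [3.126, 0.302, 0.006]
wrist_force: [-0.8, -2.4, 14.0]
opening: 0.296
gripper_force: 81.4
```

```bash
python3 go.py -20
```

```text
clock 17.35 pos [0.5369 0.0021 0.3069] yaw 11.05 tilt [ 0.0037 -0.0004] F [-0.8 -2.4 14. ] T [-0.54  0.23  0.02] open 0.296
tool shift mm [-0.1  0.6  0. ] spin units -0.0
holder along -19.4 across 0.1 wheel bottom over panel mm -4.0
```

apply_moves(
  plan=[
    [[0, -6, -0.1], 0],
    [[0, -6, -0.1], 0],
    [[0, -6, -0.12], 0],
    [[0, -6, -0.13], 0],
    [[0, -6, -0.13], 0],
    [[0, -6, -0.13], 0],
    [[0, -6, -0.13], 0],
    [[0, -6, -0.13], 0],
    [[0, -6, -0.13], 0],
    [[0, -6, -0.13], 0],
  ],
)

```text
clock: 18.18
ee_pos: [0.5254, 0.0612, 0.3081]
ee_rot: [3.127, 0.303, 0.006]
wrist_force: [-0.2, -1.3, 15.9]
opening: 0.295
gripper_force: 81.5
```

apply_moves(
  plan=[
    [[0, -6, -0.13], 0],
    [[0, -6, -0.13], 0],
    [[0, -6, -0.13], 0],
    [[0, -6, -0.13], 0],
    [[0, -6, -0.13], 0],
    [[0, -6, -0.13], 0],
    [[0, -6, -0.13], 0],
    [[0, -6, -0.13], 0],
    [[0, -6, -0.13], 0],
    [[0, -6, -0.13], 0],
  ],
)

```text
clock: 19.02
ee_pos: [0.5139, 0.1202, 0.3094]
ee_rot: [-3.127, -0.303, -0.006]
wrist_force: [-1.2, -2.1, 16.0]
opening: 0.296
gripper_force: 81.5
```

apply_moves(
  plan=[
    [[0, -5, -0.13], 0],
    [[0, 0, 0], 0],
    [[0, 0, -10], 0],
    [[0, 0, -20], 0],
    [[0, 0, -20], 0],
    [[0, 0, 0], 0],
    [[0, 0, 0], 0],
  ],
)

```text
clock: 19.6
ee_pos: [0.5121, 0.1248, 0.3585]
ee_rot: [-3.127, -0.303, -0.002]
wrist_force: [0.5, -0.5, -3.5]
opening: 0.298
gripper_force: 79.5
```

```bash
python3 go.py 94; python3 - <<'E'
from panel import *
s=env.sense(); a=env.grab_frame("wrist"); save(a,"w5"); W=cloud(a,s); panel(W)
b=env.grab_frame("top"); panel(cloud(b))
E
```

```text
clock 19.6 pos [0.5121 0.1248 0.3585] yaw 11.07 tilt [0.0013 0.0003] F [ 0.5 -0.5 -3.5] T [-0.02  0.01  0.03] open 0.298
tool shift mm [ 0.7 11.8 -0. ] spin units 0.0
holder along 105.8 across -0.7 wheel bottom over panel mm 44.9
centre [0.56475018 0.0267353 ] size (115.58570861816406, 251.08514404296875) yaw 0.19562775 plane dz/dx,dz/dy,z0 [-5.72024681e-05  2.14539329e-02  6.67781705e-02] rms 0.0006834764657479254
1 height above panel mm -0.0; 2 height above panel mm -0.1; 3 height above panel mm 0.0; 4 height above panel mm -0.0; 5 height above panel mm -0.1; 6 height above panel mm -0.1; 7 height above panel mm 0.0; 8 height above panel mm -0.0; 
centre [ 0.56553516 -0.00427749] size (115.52405548095703, 185.5167694091797) yaw 0.19236104 plane dz/dx,dz/dy,z0 [-0.00920565  0.02319643  0.0668774 ] rms 0.002039135808480417
1 height above panel mm -0.6; 2 height above panel mm -0.9; 3 height above panel mm -0.6; 4 height above panel mm -0.5; 5 height above panel mm 0.1; 6 height above panel mm -1.3; 7 height above panel mm -0.5; 8 height above panel mm nan;
  return _methods._mean(a, axis=axis, dtype=dtype,
  ret = ret.dtype.type(ret / rcount)
```

View pics/w5.png

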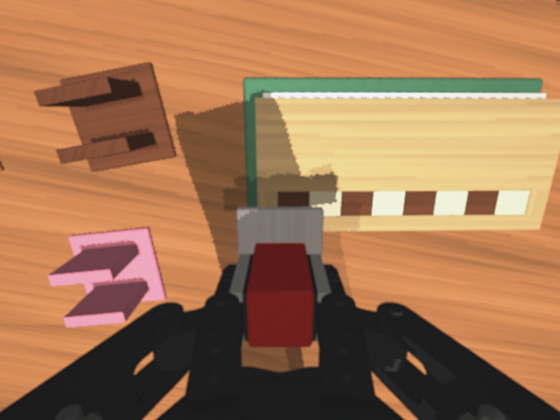

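All eight blocks read 0 ± 0.1 mm above the panel, so the strip is flush, as the row of blocks at (280–530,203) shows. The roller sits straight in the grip. Now back to the stand at (120,118).

apply_moves(
  plan=[
    [[10, -22, 0], 0],
    [[10, -22, 0], 0],
    [[10, -22, 0], 0],
    [[10, -22, 0], 0],
    [[10, -22, 0], 0],
    [[10, -23, 0], 0],
    [[9, -23, 0], 0],
    [[0, 0, 0], -0.9],
    [[0, 0, 0], -0.86],
    [[0, 0, 0], 0],
  ],
)

```text
clock: 20.53
ee_pos: [0.5495, 0.2914, 0.3561]
ee_rot: [3.083, 0.597, -0.005]
wrist_force: [0.1, 0.0, -3.2]
opening: 0.298
gripper_force: 79.6
```

apply_moves(
  plan=[
    [[0, 0, 5], 0],
    [[0, 0, 0], 0],
    [[0, 0, 0], 0],
  ],
)

```text
clock: 20.78
ee_pos: [0.5497, 0.2907, 0.3522]
ee_rot: [3.086, 0.586, -0.002]
wrist_force: [0.8, -0.6, -2.0]
opening: 0.295
gripper_force: 79.6
```

```bash
python3 - <<'E'
from panel import *
s=env.sense(); M=R.from_rotvec(s["ee_rot"]).as_matrix(); p=np.array(s["ee_pos"])
print(p,np.degrees(np.arctan2(M[1,0],M[0,0])),"shift",(M.T@np.r_[np.array([.5497,.2915])-p[:2],0]*1000).round(1),s["wrist_force"])
a=env.grab_frame("wrist"); save(a,"w6")
b=env.grab_frame("top"); W=cloud(b); hsv=cv2.cvtColor(b["frame"],cv2.COLOR_RGB2HSV)
E
```

```text
[0.54969727 0.2906744  0.35219796] 21.48923978765716 shift [ 0.3 -0.8 -0. ] [ 0.82636567 -0.60004605 -1.9549304 ]
```

View pics/w6.png

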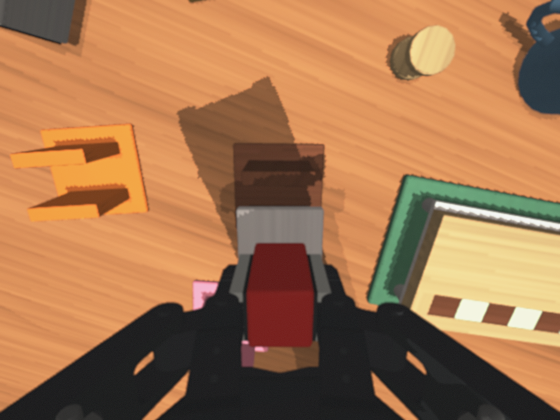

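The roller is lined up over the dark stand, whose foot is at (280,175) with the crown just in front of it. Lowering.

apply_moves(
  plan=[
    [[0, -0.8, 10], 0],
    [[0, 0, 14], 0],
    [[0, 0, 14], 0],
    [[0, 0, 14], 0],
    [[0, 0, 14], 0],
    [[0, 0, 12], 0],
    [[0, 0, 9], 0],
    [[0, 0, 4], 0],
    [[0, 0, 0], 0],
    [[0, 0, 0], 0],
  ],
)

```text
clock: 21.72
ee_pos: [0.5497, 0.2921, 0.2623]
ee_rot: [-3.086, -0.59, -0.0]
wrist_force: [-0.0, 0.7, -2.9]
opening: 0.296
gripper_force: 79.7
```

apply_moves(
  plan=[
    [[0, 0, 2], 0],
    [[0, 0, 2], 0],
    [[0, 0, 1], 0],
    [[0, 0, 0], 0],
    [[0, 0, 0], 0],
  ],
)

```text
clock: 22.13
ee_pos: [0.5496, 0.2919, 0.2572]
ee_rot: [-3.086, -0.59, -0.0]
wrist_force: [0.9, -0.6, -3.0]
opening: 0.294
gripper_force: 79.7
```

apply_moves(
  plan=[
    [[0, 0, 1], 0],
    [[0, 0, 1], 0],
    [[0, 0, 0.5], 0],
    [[0, 0, 0], 0],
    [[0, 0, 0], 0],
  ],
)

```text
clock: 22.55
ee_pos: [0.5495, 0.2919, 0.2547]
ee_rot: [-3.086, -0.59, -0.0]
wrist_force: [-0.9, -0.8, -1.3]
opening: 0.298
gripper_force: 80.0
```

apply_moves(
  plan=[
    [[0, 0, 0.5], 0],
    [[0, 0, 0.5], 0],
    [[0, 0, 0], 0],
    [[0, 0, 0], 0],
  ],
)

```text
clock: 22.88
ee_pos: [0.5494, 0.2919, 0.2546]
ee_rot: [-3.086, -0.59, -0.001]
wrist_force: [-3.7, -2.4, 9.8]
opening: 0.296
gripper_force: 81.5
```

Seated on the cheeks (contact at the starting height). Opening the fingers and retreating.

apply_moves(
  plan=[
    [[0, 0, -0.5], 0],
    [[0, 0, 0], 0],
    [[0, 0, 0], 0],
    [[0, 0, 0], 0],
    [[0, 0, 0], 0],
    [[0, 0, 0], 0],
    [[0, 0, 0], 0],
    [[0, 0, 0], 0],
    [[0, 0, 0], 0],
    [[0, 0, 0], 0],
  ],
  fingers=1,
)

```text
clock: 23.72
ee_pos: [0.5495, 0.2919, 0.2541]
ee_rot: [-3.086, -0.59, 0.0]
wrist_force: [-0.1, -1.2, 0.1]
opening: 1.003
gripper_force: 0.0
```

apply_moves(
  plan=[
    [[0, 0, -8], 0],
    [[0, 0, -15], 0],
    [[0, 0, -20], 0],
    [[0, 0, -25], 0],
    [[0, 0, -20], 0],
    [[0, 0, 0], 0],
    [[0, 0, 0], 0],
    [[0, 0, 0], 0],
  ],
)

```text
clock: 24.38
ee_pos: [0.5493, 0.2918, 0.342]
ee_rot: [3.086, 0.59, -0.0]
wrist_force: [-0.7, -0.4, 0.2]
opening: 1.003
gripper_force: 0.0
```

```bash
sed -i 's/"w3"/"w7"/' m2.py; python3 m2.py; python3 -c "
from h import *
s=env.sense();print(s['clock'],s['opening'],s['wrist_force'])"
```

```text
[0.54932396 0.29176228 0.34202539] yaw deg 21.637050109372616
crown 2183 c [0.54917419 0.29171515] sz [59.7 46.7] ang 21.3 z [0.0707 0.0725 0.0736]
red 1904 c [0.5491037 0.2916221] sz [26.5 24.3] ang 22.0 z [0.0936 0.1201 0.1213]
redtop 1476 c [0.54902588 0.29159964] sz [26.3 24.3] ang 22.0 z [0.1188 0.1204 0.1214]
24.4333 1.0001159429400666 [ 0.13215436 -0.17409691 -0.62420792]
```

View pics/w7.png

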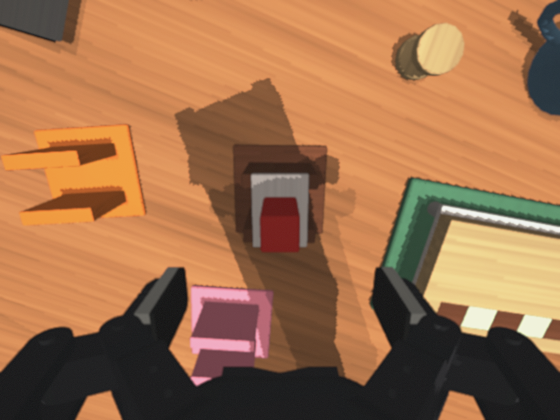

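The roller stands upright in its own stand, with the handle at (280,223). It is within 2 mm of where it started and at the same crown height, and the gripper is clear. Handing in.

```bash
python3 -c "
from workcell import env
print(env.finish_job())"
```

```text
the job is handed in; nothing more can be done
None
```

I rolled all eight blocks flush at roughly 17–19 N (by the wrist force), put the roller back upright in its own stand and let go. The job was handed in about 24 s into the 69 s allowed, and the hand-in gave no verdict.

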